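Nip a glass vial in the side-view clamp with its coaxial coarse and fine knobs

ROBOT

A 7-joint arm with a two-finger parallel gripper is mounted at the origin on a cart in front of the work surface, level with it; the furniture and walls round the work are solid. World frame = base frame: x ahead of the robot, y to its left, z up, the work surface at z = 0. Lengths are in mm, angles in rad, forces in N, time in s.
With the tool pointing down it reaches from about 375 to 925 mm from the base axis. Payload 3.1 kg.
Tool frame: the origin (TCP) lies midway between the tips of the shut fingers; the grasp point (between the pads) lies 19 mm behind it (manip.grasp_offset is the distance from the TCP to the grasp point, in mm); z points along the fingers, y is the line along which they close (so a half turn about z gives the same grasp; the last joint's range is limited). The gripper opens to 85 mm and grips with 20 to 120 N. Pads are 22 mm wide; open, the fingers measure 114 mm over their backs; the gripper's body (76 mm by 85 mm) begins 54 mm behind the grasp point. The pads swing forward as they close: fully open they stand 13 mm farther back than shut.
Start: joints at [-1.42, 0.383, 0.044, 1.598, -0.018, 1.161, -0.05], TCP at [160.033, 629.994, 231.269] pointing down, gripper open.
Joint ranges: [-2.61, 2.61], [-0.41, 2.15], [-1.48, 1.57], [0, 2.5], [-1.57, 4.71], [0.05, 1.97], [-2.85, 2.85]. Speed limits (rad/s): [2.79, 2.79, 3.14, 3.14, 3.14, 3.14, 3.14].

INTERFACE

Orientations are given as a rotation vector (axis times angle).
In Python, from cell import manip gives the robot as it stands.
- The arm moves only by the tool jog_arm, never from a script. Its argument "targets" is a list of rows, each a list of 5 numbers: the shift along the tool's x, y, z in m, then the turn about the tool's z in degrees, then the closure in counts, from 0 (fully open) to 255 (shut). A call has exactly 10 rows; each row shifts and turns the commanded pose from where the row before left it, along the tool's axes as they then stand; what a row does not reach is not made up. A row lasts 1/12 s, in which the tool goes at most 41.7 mm and 7.16 degrees, less where a joint would pass 70% of its speed; a pose out of reach is approached as far as the arm can. A call is refused whole if a number of a shift passes 0.0417 or a number of a turn 7.16, either way. A call with a gripper value outside its range is refused whole. The fingers move at their own pace and stop on an object; the grip force is fixed at half the most. Time passes only in rows, so rows that do not move let the fingers close, or fill a call up. It gives the time, the measured TCP pose, the force, the opening and the grip force at its end, in the units of the state.
- manip.observe(): the state, without advancing time (a new reading comes with each control period).
- manip.camera(name): name is "scene" or "top" or "wrist"; returns a dict with "pixels" (480x640x3 uint8, blue, green, red), "camera_matrix" (3x3 intrinsics, pixels), "R" (3x3) and "t" (3): a world point X has camera coordinates R X + t. Camera axes: x right, y down, z forward; pixel columns grow to the right and rows downward; lengths in mm; the calibration is good to about 2 mm. The wrist camera is an equidistant fisheye: a pixel r from the principal point sees the ray r / f radians off the axis. A picture is of the moment at which its call begins. There is no depth.
- manip.job_done(): hands the job in; it is judged then, once.
The state is a dict: "t": time; "joint_positions": joint angles; "joint_velocities": joint speeds; "tau": joint torques, N m; "tool_pos": TCP position; "eef_rot": TCP orientation; "wrist_force": force on the tool from outside, world axes, zero at the start; "moment": the same for the moment, N m; "grip_width": opening from 0.0 (shut) to 1.0 (fully open); "grip_force": force on a finger pad.
Only numpy, scipy, OpenCV 4.12 (cv2) and the standard library are available. Lean on these libraries where they do the work, as an engineer would, in place of code of your own. Each camera call takes 0.05 s, during which the arm holds its last target. There are 200 camera calls.

TASK

A capped glass vial stands loose in the side-viewing clamp of the microscope bench. Close the clamp on it: turn the large outer knob clockwise until the jaw has slid the vial home against its V rest and you feel it just touch on both sides, and no further; then change to the small inner knob on top and turn it about an eighth of a turn more, so that the vial is held firmly but gently, standing upright. The glass must never be squeezed hard, and never by the outer knob beyond that first light touch; leave the other things on the bench where they are and let go of everything.

Things in the scene. Friction and masses are not known exactly. Their poses are not given: they have to be found in the camera images.
- stage: Vial clamp, fixed: black base plate 124 (x) x 190 (y) x 16 mm, grey drive head 60 mm high, jaw on a slide, white opal plate, aluminium V rest. Origin on the bench; x away from the robot, y along the slide to the V rest. Jaw, vial and rest stand on its line x = 15 mm. The rest is locked at a place that is not reported: the jaw has to travel 7 to 15 mm until the vial is pinched.
- outer_knob: Coarse knob: black, knurled, 44 mm diameter, 20 mm high, axis vertical, on the drive head at stage x = -25, y = -48 mm. Origin on the axis at its lower face, 83 mm above the bench; its top is at 103 mm. Below it a neck 36 mm wide, free for 20 mm all round. Clockwise from above closes the jaw, 12 mm per radian. It stays where it is left.
- inner_knob: Fine knob: bright, knurled, 26 mm diameter, 20 mm high, on the same axis above the coarse knob. Origin on the axis at its lower face, 107 mm above the bench, 4 mm above the coarse knob; top at 127 mm. Clockwise from above closes the jaw, 1.2 mm per radian. A 10:1 planetary gear always joins the knobs: when one turns, so does the other, the inner ten times as fast.
- coarse (a joint): Angle of the outer knob in rad, 0 at the start, growing clockwise from above (jaw closing); range -0.4 to 2.2.
- fine (a joint): Angle of the inner knob in rad, 0 at the start, growing clockwise from above (jaw closing); always ten times the outer knob's.
- jaw: Jaw on its carriage, with a sprung black pad 28 mm wide, 27 to 53 mm above the bench. Origin on the bench below the pad's face; slides along y. Free travel drags at the outer knob with a steady torque (0.3 N m turning, part of it left at a pause after a small turn); once the vial is pinched each mm of travel adds about 8 N of squeeze, and each N about 12 mN m at the outer knob, 1.2 at the inner.
- vial: Glass vial in the clamp, blue cap, 18 mm diameter, 58 mm high, 12 g, loose on the opal plate (18 mm above the bench), at first 2 to 4 mm clear of the pad and up to 12 mm short of the rest. Origin at the centre of its foot, z along the vial. A squeeze of about 12 N holds it well (8 to 17); above 25 N the glass breaks. First light touch: 2 to 8 N.
- rack: White rack, 36 x 105 x 38 mm, with two more vials in it (one with a red cap, one with a white cap), beside the clamp; origin at the centre of its underside. To be left alone.
- dropper: Amber dropper bottle, 33 mm wide, 98 mm high, behind the clamp; origin at the centre of its underside. To be left alone.
- petri: Glass petri dish with seeds, 60 mm diameter, 14 mm high, to the right of the clamp; origin at the centre of its underside. To be left alone.
- objective_can: White can with a black screw lid, 42 mm diameter, 48 mm high; origin at the centre of its underside. To be left alone.

How it is judged:
By the outcome, as a careful person would: the job done as asked, in the order asked, and still so for the second after the job is handed in, with the robot touching nothing.
It also fails if it takes over 56 s, if anything falls off the work surface, if the arm or the gripper's body presses on something with over 40 N, if the wrist force passes 120 N, or if a joint passes its speed limit or range.

## Working session

There is one attempt and no reset: what is moved stays moved. The work goes in short steps, Python scripts to look and compute and a tool call to move; the robot and the scene stay as the last step left them, time stands still between calls to the robot, and variables do not carry over. Pictures are saved under pics/ and viewed, at most 10 in all, crops included, and the job is handed in when it is done.

Besides the shell and the picture viewer there is one more tool, called after "Request:" as name(argument=value, ...), one argument or row to a line, values as JSON. jog_arm: Moves the arm, as the interface text tells. Its arguments: {"type":"object","properties":{"targets":{"type":"array","items":{"type":"array","items":{"type":"number"}}}},"required":["targets"]}

```bash
mkdir -p pics; ls
python3 - <<'E'
from cell import manip
import cv2
s=manip.observe(); print({k:s[k] for k in('t','tool_pos','eef_rot','wrist_force','grip_width')}, manip.grasp_offset)
for n in('scene','top'):
    c=manip.camera(n); cv2.imwrite(f'pics/{n}0.png',c['pixels']); print(n,c['camera_matrix'],c['R'],c['t'])
E
```

```text
pics
{'t': 0.0, 'tool_pos': array([159.81124274, 629.06125049, 229.87442853]), 'eef_rot': array([-0.38964148, -3.11712401,  0.00411999]), 'wrist_force': array([-0.11864286, -0.37886559, -1.67558628]), 'grip_width': 0.9961076817773342} 18.700000000000003
scene [[542.43282734   0.         322.11027953]
 [  0.         542.43282734 236.41627764]
 [  0.           0.           1.        ]] [[ 0.63111413 -0.77565735 -0.00711523]
 [-0.58968397 -0.47379701 -0.65405597]
 [ 0.50395214  0.4169797  -0.75641269]] [-296.80004909  467.47842602  702.54029227]
top [[462.24510333   0.         322.60196173]
 [  0.         462.24510333 227.03659983]
 [  0.           0.           1.        ]] [[-2.72272401e-02 -9.99613796e-01 -5.56206504e-03]
 [-9.79687504e-01  2.77895199e-02 -1.98595413e-01]
 [ 1.98673282e-01  4.18806356e-05 -9.80065776e-01]] [148.20756947 608.62696716 819.53259177]
```

View pics/top0.png

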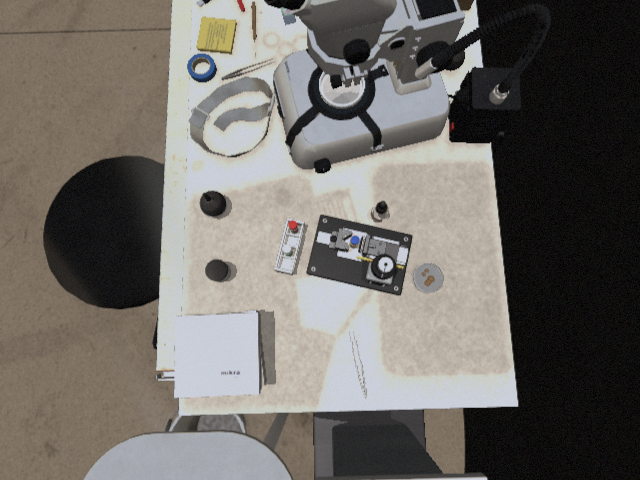

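View pics/scene0.png

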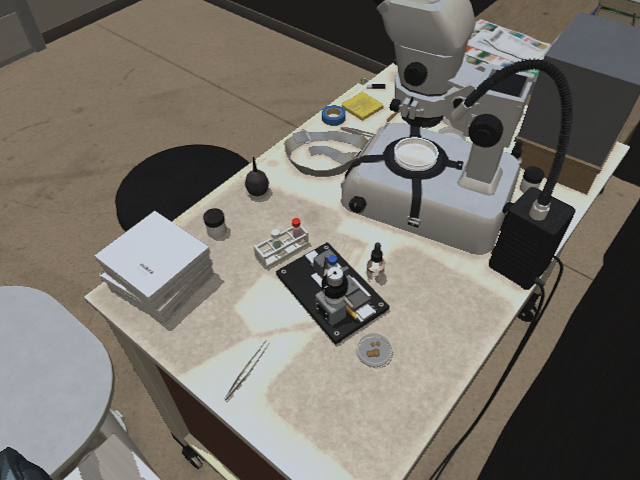

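The top view shows the base plate with corners at about (321,215), (411,233), (403,294) and (307,279), and the bright inner knob top at (385,265). The rack is to the left at (291,247), the petri dish to the right at (428,278), and the dropper behind at (380,210).

```bash
cat > h.py <<'E'
import numpy as np, cv2
from cell import manip
def ray(c,uv,z):
    K,R,t=c['camera_matrix'],c['R'],np.array(c['t']).ravel()
    d=np.array([(uv[0]-K[0,2])/K[0,0],(uv[1]-K[1,2])/K[1,1]])
    if c.get('fish'):
        r=np.linalg.norm(d); d=np.r_[d/r*np.sin(r),np.cos(r)] if r>0 else np.r_[0,0,1.]
    else: d=np.r_[d,1]
    o=-R.T@t; d=R.T@d
    return o+d*(z-o[2])/d[2]
E
python3 - <<'E'
from h import *
c=manip.camera('top')
for uv in [(321,215),(411,233),(403,294),(307,279)]: print(ray(c,uv,16).round(1))
print('inner',ray(c,(385,265),127).round(1))
print('vial',ray(c,(355,240),76).round(1))
c2=manip.camera('scene')
for uv in[(337,272)]: print('inner scene',ray(c2,uv,127).round(1))
im=c['pixels'][190:310,265:455]; cv2.imwrite('pics/topc.png',cv2.resize(im,(760,480),interpolation=cv2.INTER_CUBIC))
E
```

```text
[646.6 133.8  16. ]
[604.6 -45.1  16. ]
[484.3 -21.6  16. ]
[518.6 164.7  16. ]
inner [529.1  25.1 127. ]
vial [583.2  71.6  76. ]
inner scene [536.3  21.2 127. ]
```

View pics/topc.png

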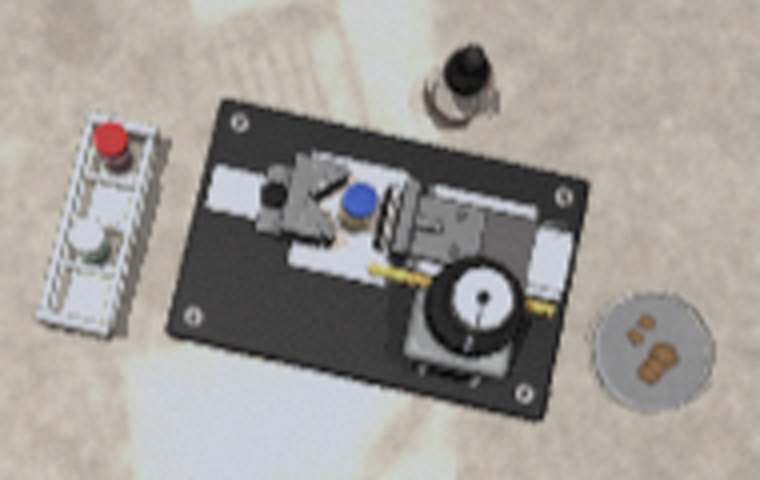

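The crop puts the inner knob centre at full-image pixel (385.8,264), about (531,24) mm, with the blue cap at (355,240). The gripper's closing line already lies along stage y, so I'll move above the knob.

Request:
jog_arm(
  targets=[
    [-0.025,-0.025,0,0,40],
    [-0.025,-0.025,0,0,40],
    [-0.025,-0.025,0,0,40],
    [-0.025,-0.025,0,0,40],
    [-0.025,-0.025,0,0,40],
    [-0.025,-0.025,0,0,40],
    [-0.025,-0.025,0,0,40],
    [-0.025,-0.025,0,0,40],
    [-0.025,-0.025,0,0,40],
    [-0.025,-0.025,0,0,40],
  ],
)

```text
t: 1.03
tool_pos: [341.3, 324.4, 231.2]
eef_rot: [-0.39, -3.117, -0.0]
wrist_force: [0.7, -0.6, 0.1]
grip_width: 0.846
grip_force: 0.0
```

Request:
jog_arm(
  targets=[
    [-0.025,-0.025,0,0,40],
    [-0.025,-0.025,0,0,40],
    [-0.025,-0.025,0,0,40],
    [-0.025,-0.025,0,0,40],
    [-0.025,-0.025,0,0,40],
    [-0.025,-0.025,0,0,40],
    [-0.025,-0.025,0,0,40],
    [-0.025,-0.025,0,0,40],
    [-0.025,-0.025,0,0,40],
    [0,0,0,0,40],
  ],
)

```text
t: 1.87
tool_pos: [506.5, 44.0, 232.1]
eef_rot: [0.408, 3.111, -0.006]
wrist_force: [-0.9, -1.3, 0.5]
grip_width: 0.84
grip_force: 0.0
```

Run:
```python
from h import *
s=manip.observe(); print({k:np.round(s[k],3) for k in('t','tool_pos','eef_rot','joint_positions','wrist_force','moment','grip_width')})
c=manip.camera('wrist'); cv2.imwrite('pics/w1.png',c['pixels']); print(c['camera_matrix'],c['R'],c['t'])
```

```text
{'t': np.float64(1.867), 'tool_pos': array([506.519,  44.046, 232.072]), 'eef_rot': array([ 0.408,  3.111, -0.006]), 'joint_positions': array([-0.705,  0.113,  0.574,  1.958, -0.064,  1.087,  1.206]), 'wrist_force': array([-0.858, -1.259,  0.54 ]), 'moment': array([-0.075,  0.045, -0.01 ]), 'grip_width': np.float64(0.84)}
[[371.64829954   0.         311.39600911]
 [  0.         371.64829954 235.94947725]
 [  0.           0.           1.        ]] [[ 0.25717987  0.9663616  -0.00194046]
 [ 0.93024809 -0.24702408  0.27132563]
 [ 0.26171933 -0.0715846  -0.96248566]] [-172.37650119 -496.39920947  249.86061693]
```

View pics/w1.png

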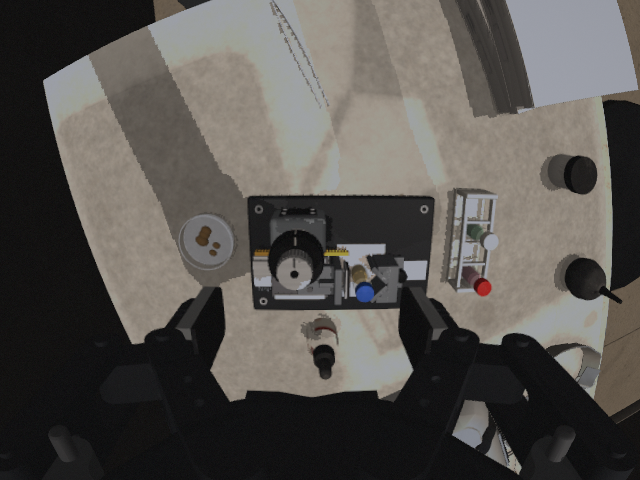

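The wrist view shows the inner knob top at about (294,271), its centre screw visible, and the blue cap at (364,292). The petri dish is at (206,240) and the fingers are clear.

Run:
```python
from h import *
c=manip.camera('wrist'); c['fish']=1
p=ray(c,(294.5,271.5),127); print('inner',p)
print('vialcap',ray(c,(364,292),76))
cn=[ray(c,u,16)[:2] for u in[(249,196),(434,197),(432,309),(254,309)]]
cn=np.array(cn); print(cn,cn.mean(0),np.linalg.norm(cn[0]-cn[1]),np.linalg.norm(cn[1]-cn[2]))
s=manip.observe()
from scipy.spatial.transform import Rotation as R
y=cn[1]-cn[0];print('yaw',np.degrees(np.arctan2(-y[0],y[1])))
M=R.from_rotvec(s['eef_rot']).as_matrix(); print('tool y',M[:,1],'z',M[:,2])
for q in(p,ray(manip.camera('top'),(385.75,264),127)): print(q, 'tool delta',M.T@(q-s['tool_pos']))
im=c['pixels']; cv2.imwrite('pics/w1c.png',cv2.resize(im[190:320,240:440],(800,520),interpolation=cv2.INTER_CUBIC))
```

```text
inner [528.52403201  29.05757169 127.        ]
vialcap [581.43021138  75.6632087   76.        ]
[[480.89081297  -9.54106148]
 [528.01887444 170.01840566]
 [652.20487899 148.23702341]
 [599.69774089 -41.54162112]] [565.20307682  66.79318662] 185.64120344080567 126.08168915471644
yaw -14.706423602533043
tool y [ 2.50813081e-01  9.68035481e-01 -3.26042103e-04] z [-1.21178564e-04 -3.05411239e-04 -9.99999946e-01]
[528.52403201  29.05757169 127.        ] tool delta [-29.33688329 -14.73304343 104.25122483]
[530.83225246  23.69591881 127.        ] tool delta [-32.91609551 -19.34438177 104.25258263]
```

View pics/w1c.png

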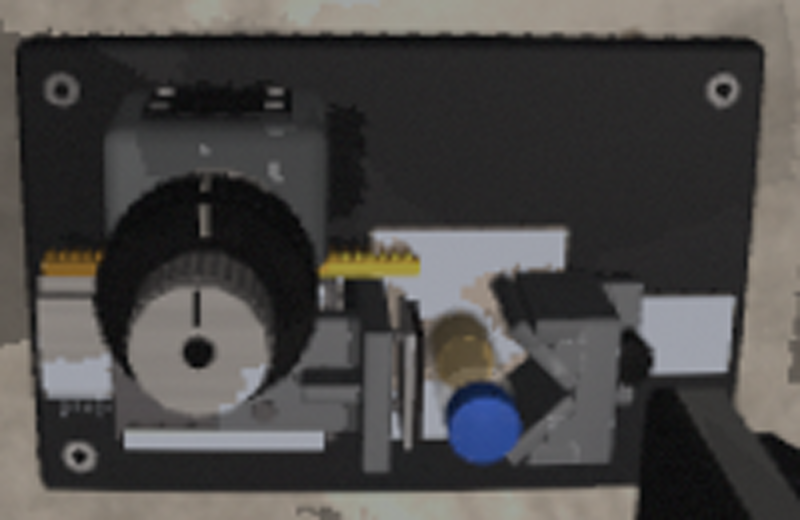

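The crop puts the inner top centre at full-image pixel (289.8,277), about (531,24.5) mm, which agrees with the top camera. The vial cap is at (361,297), short of the V. I'll align, pre-rotate −35° and start down.

Request:
jog_arm(
  targets=[
    [-0.0066,-0.0037,0,0,40],
    [-0.0066,-0.0037,0,0,40],
    [-0.0066,-0.0037,0,0,40],
    [-0.0066,-0.0037,0,0,40],
    [-0.0066,-0.0037,0,0,40],
    [0,0,0.015,-7,40],
    [0,0,0.015,-7,40],
    [0,0,0.015,-7,40],
    [0,0,0.015,-7,40],
    [0,0,0.015,-7,40],
  ],
)

```text
t: 2.85
tool_pos: [531.4, 26.2, 155.6]
eef_rot: [-0.575, 3.088, -0.0]
wrist_force: [0.8, -0.6, 0.1]
grip_width: 0.842
grip_force: 0.0
```

Run:
```python
from h import *
c=manip.camera('wrist')
c=manip.camera('wrist')
s=manip.observe(); print({k:np.round(s[k],3) for k in('t','tool_pos','eef_rot','joint_positions','wrist_force','moment','grip_width')})
for q in([531,24.5,127],):
    p=c['R']@np.array(q)+np.array(c['t']).ravel(); th=np.arctan2(np.hypot(p[0],p[1]),p[2]); n=p[:2]/np.hypot(*p[:2]); K=c['camera_matrix']
    uv=K[:2,2]+K[0,0]*th*n; print(uv)
im=c['pixels'].copy(); cv2.drawMarker(im,tuple(int(round(v)) for v in uv),(0,0,255),0,6,1)
u,v=map(int,uv); cv2.imwrite('pics/w2c.png',cv2.resize(im[max(v-110,0):v+110,max(u-140,0):u+140],(770,600),interpolation=cv2.INTER_CUBIC)); print(u,v)
```

```text
{'t': np.float64(2.95), 'tool_pos': array([528.905,  26.03 , 153.707]), 'eef_rot': array([ 0.564, -3.085,  0.   ]), 'joint_positions': array([-0.559,  0.266,  0.493,  1.974, -0.153,  0.943,  1.942]), 'wrist_force': array([ 0.168,  0.51 , -0.27 ]), 'moment': array([-0.011,  0.055,  0.001]), 'grip_width': np.float64(0.843)}
[306.78128269 280.04265687]
306 280
```

View pics/w2c.png

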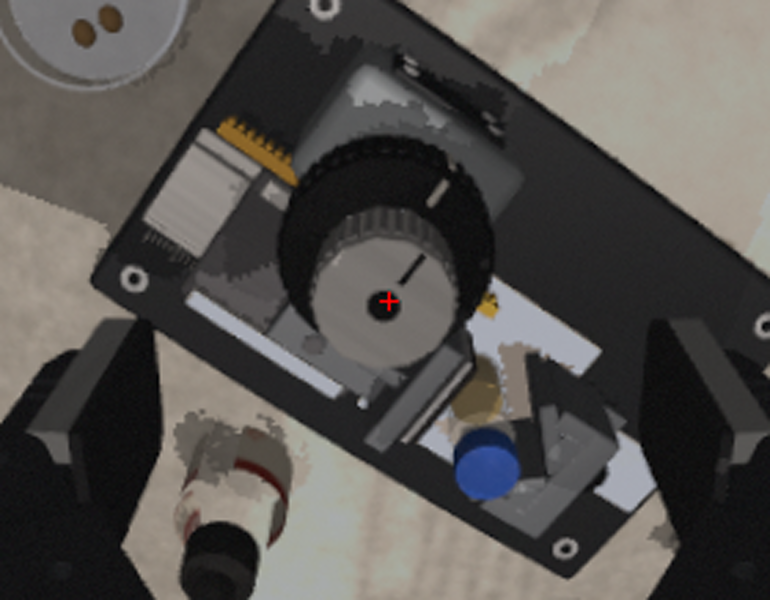

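The reprojected knob centre (red cross) sits within about 0.7 mm of the real one, and the fingers straddle it cleanly. Next I go down to the coarse knob, then grip.

Request:
jog_arm(
  targets=[
    [-0.001,-0.0015,0.0,0,40],
    [0,0,0.014,0,40],
    [0,0,0.014,0,40],
    [0,0,0.014,0,40],
    [0,0,0.014,0,40],
    [0,0,0.014,0,40],
    [0,0,0.013,0,40],
    [0,0,0,0,40],
    [0,0,0,0,40],
    [0,0,0,0,40],
  ],
)

```text
t: 3.78
tool_pos: [533.9, 25.5, 74.7]
eef_rot: [-0.564, 3.088, -0.0]
wrist_force: [0.7, 0.2, -0.1]
grip_width: 0.844
grip_force: 0.0
```

Request:
jog_arm(
  targets=[
    [0,0,0,0,80],
    [0,0,0,0,100],
    [0,0,0,0,120],
    [0,0,0,0,140],
    [0,0,0,0,160],
    [0,0,0,0,180],
    [0,0,0,0,200],
    [0,0,0,0,200],
    [0,0,0,0,200],
    [0,0,0,0,200],
  ],
)

```text
t: 4.62
tool_pos: [533.8, 24.5, 74.8]
eef_rot: [-0.564, 3.088, -0.002]
wrist_force: [-0.3, -1.0, 5.0]
grip_width: 0.496
grip_force: 60.1
```

```bash
cat >> h.py <<'E'
def st():
    s=manip.observe(); print({k:np.round(s[k],3).tolist() for k in('t','tool_pos','wrist_force','moment','grip_width','grip_force')}, round(float(s['joint_positions'][6]),3), 'tool-y angle cw', -np.degrees(np.arctan2(*__import__('cv2').Rodrigues(np.array(s['eef_rot'],float))[0][[1,0],1])).round(2))
E
python3 -c "
from h import *
st()"
```

```text
{'t': 4.617, 'tool_pos': [533.755, 24.548, 74.75], 'wrist_force': [-0.264, -0.983, 4.962], 'moment': [-0.481, 0.137, -0.004], 'grip_width': 0.496, 'grip_force': 60.138} 2.016 tool-y angle cw -110.7
```

The grip is on the coarse knob, with width 42 mm, 60 N and no side load. I'll turn it clockwise through free travel first.

Request:
jog_arm(
  targets=[
    [0,0,0,1,200],
    [0,0,0,2,200],
    [0,0,0,3,200],
    [0,0,0,3,200],
    [0,0,0,3,200],
    [0,0,0,3,200],
    [0,0,0,3,200],
    [0,0,0,3,200],
    [0,0,0,2,200],
    [0,0,0,1,200],
  ],
)

```text
t: 5.45
tool_pos: [533.9, 23.8, 74.8]
eef_rot: [0.09, 3.137, -0.003]
wrist_force: [-0.6, -3.1, 5.3]
grip_width: 0.495
grip_force: 60.0
```

Run:
```python
from h import *
st()
manip.camera('wrist'); manip.camera('wrist'); c=manip.camera('wrist'); st()
cv2.imwrite('pics/w3.png',c['pixels'])
```

```text
{'t': 5.45, 'tool_pos': [533.853, 23.796, 74.777], 'wrist_force': [-0.555, -3.145, 5.269], 'moment': [-0.77, 0.065, 0.298], 'grip_width': 0.495, 'grip_force': 59.97} 1.645 tool-y angle cw -86.7
{'t': 5.6, 'tool_pos': [533.832, 23.808, 74.738], 'wrist_force': [0.205, -3.583, 4.389], 'moment': [-0.74, 0.065, 0.138], 'grip_width': 0.495, 'grip_force': 60.08} 1.645 tool-y angle cw -86.74
```

View pics/w3.png

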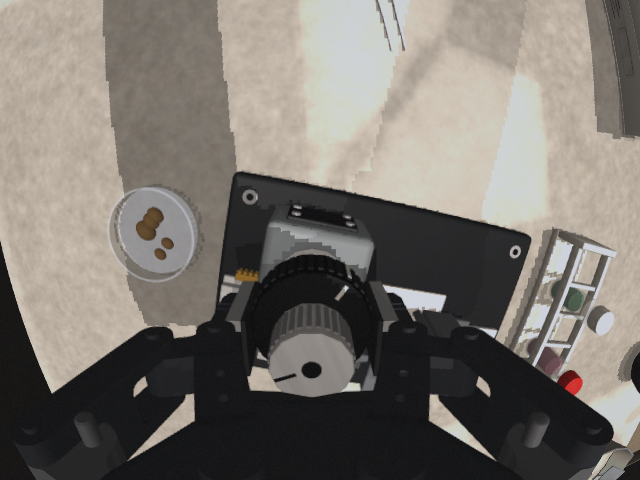

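The petri dish and rack are undisturbed and the grip on the knob is symmetric. Turned 24° (5 mm), moment 0.298 N m while moving, as expected in free travel. Contact can't come before 33°, so I'll go to 32° and then step in small amounts.

Request:
jog_arm(
  targets=[
    [0,0,0,0.8,200],
    [0,0,0,0.8,200],
    [0,0,0,0.8,200],
    [0,0,0,0.8,200],
    [0,0,0,0.8,200],
    [0,0,0,0.8,200],
    [0,0,0,0.8,200],
    [0,0,0,0.8,200],
    [0,0,0,0.8,200],
    [0,0,0,0.8,200],
  ],
)

```text
t: 6.43
tool_pos: [533.8, 23.5, 74.7]
eef_rot: [0.308, 3.123, -0.003]
wrist_force: [-0.3, -3.1, 5.5]
grip_width: 0.496
grip_force: 60.0
```

```bash
python3 -c "
from h import *
st()"
```

```text
{'t': 6.433, 'tool_pos': [533.802, 23.55, 74.742], 'wrist_force': [-0.252, -3.119, 5.52], 'moment': [-0.832, 0.129, 0.292], 'grip_width': 0.496, 'grip_force': 60.032} 1.523 tool-y angle cw -78.73
```

Request:
jog_arm(
  targets=[
    [0,0,0,0.25,200],
    [0,0,0,0.25,200],
    [0,0,0,0.25,200],
    [0,0,0,0.25,200],
    [0,0,0,0.25,200],
    [0,0,0,0.25,200],
    [0,0,0,0.25,200],
    [0,0,0,0.25,200],
    [0,0,0,0.25,200],
    [0,0,0,0.25,200],
  ],
)

```text
t: 7.27
tool_pos: [533.8, 23.5, 74.7]
eef_rot: [0.375, 3.116, -0.003]
wrist_force: [-1.0, -2.7, 5.4]
grip_width: 0.498
grip_force: 60.0
```

```bash
python3 -c "
from h import *
st()"
```

```text
{'t': 7.267, 'tool_pos': [533.799, 23.494, 74.748], 'wrist_force': [-1.007, -2.716, 5.427], 'moment': [-0.855, 0.113, 0.315], 'grip_width': 0.498, 'grip_force': 60.014} 1.485 tool-y angle cw -76.26
```

Request:
jog_arm(
  targets=[
    [0,0,0,0.15,200],
    [0,0,0,0.15,200],
    [0,0,0,0.15,200],
    [0,0,0,0.15,200],
    [0,0,0,0.15,200],
    [0,0,0,0.15,200],
    [0,0,0,0.15,200],
    [0,0,0,0.15,200],
    [0,0,0,0.15,200],
    [0,0,0,0.15,200],
  ],
)

```text
t: 8.1
tool_pos: [533.8, 23.4, 74.7]
eef_rot: [0.416, 3.111, -0.003]
wrist_force: [-0.3, -3.8, 5.8]
grip_width: 0.502
grip_force: 60.0
```

```bash
python3 -c "
from h import *
st()"
```

```text
{'t': 8.1, 'tool_pos': [533.76, 23.437, 74.747], 'wrist_force': [-0.282, -3.78, 5.75], 'moment': [-0.818, 0.131, 0.256], 'grip_width': 0.502, 'grip_force': 60.003} 1.462 tool-y angle cw -74.75
```

Request:
jog_arm(
  targets=[
    [0,0,0,0.2,200],
    [0,0,0,0.2,200],
    [0,0,0,0.2,200],
    [0,0,0,0.2,200],
    [0,0,0,0.2,200],
    [0,0,0,0.2,200],
    [0,0,0,0.2,200],
    [0,0,0,0.2,200],
    [0,0,0,0.2,200],
    [0,0,0,0.2,200],
  ],
)

```text
t: 8.93
tool_pos: [533.7, 23.4, 74.7]
eef_rot: [0.471, 3.103, -0.003]
wrist_force: [-0.1, -4.1, 6.1]
grip_width: 0.496
grip_force: 60.0
```

Run:
```python
from h import *
st()
z=[]
for i in range(5): manip.camera('wrist'); z.append(manip.observe()['moment'][2].round(3))
print(z)
```

```text
{'t': 8.933, 'tool_pos': [533.742, 23.405, 74.746], 'wrist_force': [-0.093, -4.078, 6.071], 'moment': [-0.871, 0.226, 0.304], 'grip_width': 0.496, 'grip_force': 59.993} 1.432 tool-y angle cw -72.76
[np.float64(0.298), np.float64(0.282), np.float64(0.23), np.float64(0.25), np.float64(0.257)]
```

Request:
jog_arm(
  targets=[
    [0,0,0,0.2,200],
    [0,0,0,0.2,200],
    [0,0,0,0.2,200],
    [0,0,0,0.2,200],
    [0,0,0,0.2,200],
    [0,0,0,0.2,200],
    [0,0,0,0.2,200],
    [0,0,0,0.2,200],
    [0,0,0,0.2,200],
    [0,0,0,0.2,200],
  ],
)

```text
t: 10.02
tool_pos: [533.7, 23.3, 74.8]
eef_rot: [0.525, 3.094, -0.003]
wrist_force: [-0.7, -3.0, 5.9]
grip_width: 0.494
grip_force: 60.0
```

```bash
cat >> h.py <<'E'
def pz():
    st(); z=[]
    for i in range(4): manip.camera('wrist'); z.append(manip.observe()['moment'][2].round(3))
    print(np.array(z),np.mean(z).round(3))
E
python3 - <<'E'
from h import *
pz()
c=manip.camera('top')['pixels'][190:310,265:455]; d=manip.camera('scene')['pixels'][220:340,255:405]
cv2.imwrite('pics/ts.png',np.hstack([cv2.resize(c,(420,400)),cv2.resize(d,(380,400))]))
E
```

```text
{'t': 10.017, 'tool_pos': [533.717, 23.312, 74.753], 'wrist_force': [-0.72, -3.01, 5.897], 'moment': [-0.896, 0.132, 0.338], 'grip_width': 0.494, 'grip_force': 59.987} 1.401 tool-y angle cw -70.75
[0.254 0.199 0.314 0.232] 0.25
```

View pics/ts.png

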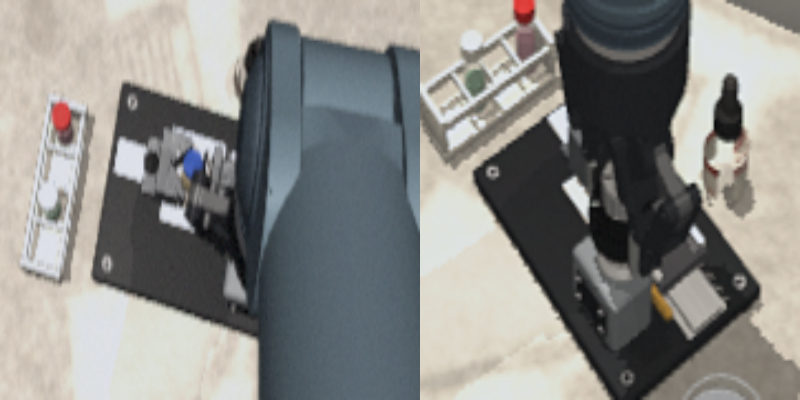

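In the top view the cap is at about (352,238) in the full image. It started at (355,241), so it has moved about 4.5 mm toward the V. I'll track the cap's blue centroid along with the torque.

Request:
jog_arm(
  targets=[
    [0,0,0,0.2,200],
    [0,0,0,0.2,200],
    [0,0,0,0.2,200],
    [0,0,0,0.2,200],
    [0,0,0,0.2,200],
    [0,0,0,0.2,200],
    [0,0,0,0.2,200],
    [0,0,0,0.2,200],
    [0,0,0,0.2,200],
    [0,0,0,0.2,200],
  ],
)

```text
t: 11.15
tool_pos: [533.7, 23.3, 74.7]
eef_rot: [0.579, 3.085, -0.003]
wrist_force: [-0.2, -3.1, 5.9]
grip_width: 0.498
grip_force: 60.0
```

```bash
cat >> h.py <<'E'
def cap(im):
    w=im[225:255,335:370].astype(float); m=np.clip(w[...,0]-w[...,2]-40,0,None)  # blue over red
    yy,xx=np.mgrid[225:255,335:370]; return np.array([(m*xx).sum(),(m*yy).sum()])/m.sum(), m.sum()
def step(n=8):
    st(); z=[];t7=[];cc=[]
    for i in range(n):
        cc.append(cap(manip.camera('top')['pixels'])[0]); s=manip.observe(); z.append(s['moment'][2]); t7.append(s['tau'][6])
    print('mz',np.round(z,3),np.mean(z).round(4),'tau7',np.mean(t7).round(4),np.std(t7).round(4),'cap',np.mean(cc,0).round(3),np.std(cc,0).round(3))
E
python3 - <<'E'
from h import *
print(cap(cv2.imread('pics/top0.png')))
step()
E
```

```text
(array([354.64229969, 239.55827263]), np.float64(3844.0))
{'t': 11.15, 'tool_pos': [533.685, 23.278, 74.733], 'wrist_force': [-0.249, -3.115, 5.878], 'moment': [-0.885, 0.155, 0.253], 'grip_width': 0.498, 'grip_force': 59.98} 1.371 tool-y angle cw -68.75
mz [0.316 0.283 0.249 0.246 0.264 0.291 0.257 0.275] 0.2726 tau7 -0.2738 0.0071 cap [351.102 238.167] [0.007 0.01 ]
```

Request:
jog_arm(
  targets=[
    [0,0,0,0.2,200],
    [0,0,0,0.2,200],
    [0,0,0,0.2,200],
    [0,0,0,0.2,200],
    [0,0,0,0.2,200],
    [0,0,0,0.2,200],
    [0,0,0,0.2,200],
    [0,0,0,0.2,200],
    [0,0,0,0.2,200],
    [0,0,0,0.2,200],
  ],
)

```text
t: 12.38
tool_pos: [533.7, 23.2, 74.7]
eef_rot: [0.632, 3.074, -0.003]
wrist_force: [-0.4, -3.3, 6.6]
grip_width: 0.493
grip_force: 60.0
```

```bash
python3 -c "
from h import *
step(4)"
```

```text
{'t': 12.383, 'tool_pos': [533.668, 23.207, 74.731], 'wrist_force': [-0.368, -3.345, 6.627], 'moment': [-0.925, 0.173, 0.324], 'grip_width': 0.493, 'grip_force': 59.973} 1.341 tool-y angle cw -66.75
mz [0.243 0.257 0.212 0.235] 0.2368 tau7 -0.2778 0.0083 cap [350.704 238.269] [0.007 0.004]
```

Request:
jog_arm(
  targets=[
    [0,0,0,0.2,200],
    [0,0,0,0.2,200],
    [0,0,0,0.2,200],
    [0,0,0,0.2,200],
    [0,0,0,0.2,200],
    [0,0,0,0.2,200],
    [0,0,0,0.2,200],
    [0,0,0,0.2,200],
    [0,0,0,0.2,200],
    [0,0,0,0.2,200],
  ],
)

```text
t: 13.42
tool_pos: [533.7, 23.1, 74.8]
eef_rot: [0.686, 3.063, -0.003]
wrist_force: [-1.1, -4.0, 5.0]
grip_width: 0.497
grip_force: 60.0
```

```bash
python3 -c "
from h import *
step(4)"
```

```text
{'t': 13.417, 'tool_pos': [533.654, 23.146, 74.76], 'wrist_force': [-1.077, -4.02, 5.013], 'moment': [-0.919, 0.216, 0.295], 'grip_width': 0.497, 'grip_force': 59.966} 1.31 tool-y angle cw -64.75
mz [0.29  0.25  0.27  0.281] 0.2728 tau7 -0.2779 0.0083 cap [350.499 238.296] [0.003 0.007]
```

Request:
jog_arm(
  targets=[
    [0,0,0,0.2,200],
    [0,0,0,0.2,200],
    [0,0,0,0.2,200],
    [0,0,0,0.2,200],
    [0,0,0,0.2,200],
    [0,0,0,0.2,200],
    [0,0,0,0.2,200],
    [0,0,0,0.2,200],
    [0,0,0,0.2,200],
    [0,0,0,0.2,200],
  ],
)

```text
t: 14.45
tool_pos: [533.6, 23.1, 74.7]
eef_rot: [0.739, 3.05, -0.003]
wrist_force: [-0.3, -3.5, 5.6]
grip_width: 0.496
grip_force: 60.0
```

```bash
python3 -c "
from h import *
step(4)"
```

```text
{'t': 14.45, 'tool_pos': [533.622, 23.052, 74.74], 'wrist_force': [-0.286, -3.527, 5.649], 'moment': [-0.906, 0.273, 0.32], 'grip_width': 0.496, 'grip_force': 59.961} 1.28 tool-y angle cw -62.75
mz [0.254 0.287 0.23  0.305] 0.269 tau7 -0.2779 0.0083 cap [350.394 238.276] [0.007 0.005]
```

Request:
jog_arm(
  targets=[
    [0,0,0,0.2,200],
    [0,0,0,0.2,200],
    [0,0,0,0.2,200],
    [0,0,0,0.2,200],
    [0,0,0,0.2,200],
    [0,0,0,0.2,200],
    [0,0,0,0.2,200],
    [0,0,0,0.2,200],
    [0,0,0,0.2,200],
    [0,0,0,0.2,200],
  ],
)

```text
t: 15.48
tool_pos: [533.6, 23.0, 74.7]
eef_rot: [0.793, 3.037, -0.003]
wrist_force: [-1.1, -3.9, 6.7]
grip_width: 0.495
grip_force: 60.0
```

```bash
python3 -c "
from h import *
step(4)"
```

```text
{'t': 15.483, 'tool_pos': [533.596, 23.037, 74.749], 'wrist_force': [-1.137, -3.857, 6.698], 'moment': [-0.937, 0.209, 0.27], 'grip_width': 0.495, 'grip_force': 59.957} 1.25 tool-y angle cw -60.74
mz [0.303 0.243 0.272 0.27 ] 0.2719 tau7 -0.278 0.0083 cap [350.327 238.226] [0.005 0.005]
```

Request:
jog_arm(
  targets=[
    [0,0,0,0.2,200],
    [0,0,0,0.2,200],
    [0,0,0,0.2,200],
    [0,0,0,0.2,200],
    [0,0,0,0.2,200],
    [0,0,0,0.2,200],
    [0,0,0,0.2,200],
    [0,0,0,0.2,200],
    [0,0,0,0.2,200],
    [0,0,0,0.2,200],
  ],
)

```text
t: 16.52
tool_pos: [533.5, 23.0, 74.7]
eef_rot: [0.846, 3.023, -0.003]
wrist_force: [-0.6, -4.4, 6.7]
grip_width: 0.493
grip_force: 60.0
```

```bash
python3 -c "
from h import *
step(4)"
```

```text
{'t': 16.517, 'tool_pos': [533.544, 22.976, 74.734], 'wrist_force': [-0.558, -4.358, 6.693], 'moment': [-0.981, 0.266, 0.317], 'grip_width': 0.493, 'grip_force': 59.953} 1.22 tool-y angle cw -58.74
mz [0.281 0.253 0.255 0.268] 0.2646 tau7 -0.2781 0.0083 cap [350.276 238.187] [0.002 0.008]
```

Run:
```python
from h import *
a=cv2.imread('pics/w3.png')[240:400,220:400]; b=manip.camera('wrist')['pixels'][240:400,220:400]
t=manip.camera('top')['pixels'][215:265,325:385]
cv2.imwrite('pics/cmp.png',np.hstack([cv2.resize(x,(264,264),interpolation=cv2.INTER_CUBIC) for x in(a,b,t)]))
```

```text
(no output)
```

View pics/cmp.png

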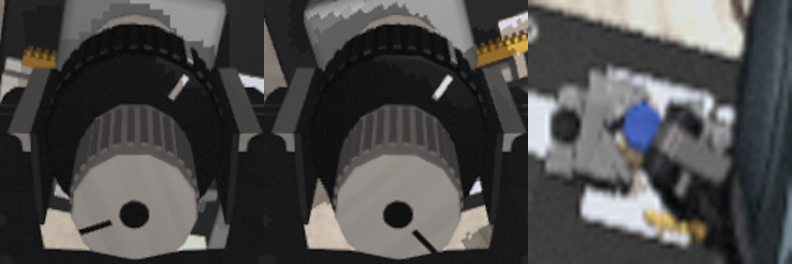

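The white mark on the coarse knob keeps its place relative to the fingers, so there is no slip. The inner mark has turned as geared. The cap is partly hidden by the finger linkage in the top view, so torque is the guide. On I go.

Request:
jog_arm(
  targets=[
    [0,0,0,0.2,200],
    [0,0,0,0.2,200],
    [0,0,0,0.2,200],
    [0,0,0,0.2,200],
    [0,0,0,0.2,200],
    [0,0,0,0.2,200],
    [0,0,0,0.2,200],
    [0,0,0,0.2,200],
    [0,0,0,0.2,200],
    [0,0,0,0.2,200],
  ],
)

```text
t: 17.65
tool_pos: [533.5, 23.0, 74.7]
eef_rot: [0.898, 3.007, -0.003]
wrist_force: [0.8, -3.7, 6.7]
grip_width: 0.497
grip_force: 60.0
```

```bash
cat >> h.py <<'E'
def q(n=4):
    s=manip.observe(); t=[s['tau'][6]]; z=[s['moment'][2]];cc=[]
    for i in range(n): cc.append(cap(manip.camera('top')['pixels'])); s=manip.observe(); t.append(s['tau'][6]); z.append(s['moment'][2])
    print('t',s['t'],'tau7',np.round(t,4),'mz',np.round(z,3),np.mean(z[1:]).round(3),'cap',cc[-1])
E
python3 -c "
from h import *
q()"
```

```text
t 17.85 tau7 [-0.2736 -0.2909 -0.2801 -0.2712 -0.2703] mz [0.316 0.278 0.284 0.26  0.239] 0.265 cap (array([350.09556407, 238.21741512]), np.float64(3652.0))
```

Request:
jog_arm(
  targets=[
    [0,0,0,0.2,200],
    [0,0,0,0.2,200],
    [0,0,0,0.2,200],
    [0,0,0,0.2,200],
    [0,0,0,0.2,200],
    [0,0,0,0.2,200],
    [0,0,0,0.2,200],
    [0,0,0,0.2,200],
    [0,0,0,0.2,200],
    [0,0,0,0.2,200],
  ],
)

```text
t: 18.68
tool_pos: [533.5, 22.9, 74.7]
eef_rot: [0.951, 2.991, -0.003]
wrist_force: [-1.0, -4.4, 6.3]
grip_width: 0.497
grip_force: 59.9
```

```bash
python3 -c "
from h import *
q()"
```

```text
t 18.8833 tau7 [-0.2737 -0.291  -0.2802 -0.2713 -0.2704] mz [0.365 0.271 0.298 0.29  0.215] 0.269 cap (array([349.92597541, 238.22554784]), np.float64(3742.0))
```

Request:
jog_arm(
  targets=[
    [0,0,0,0.2,200],
    [0,0,0,0.2,200],
    [0,0,0,0.2,200],
    [0,0,0,0.2,200],
    [0,0,0,0.2,200],
    [0,0,0,0.2,200],
    [0,0,0,0.2,200],
    [0,0,0,0.2,200],
    [0,0,0,0.2,200],
    [0,0,0,0.2,200],
  ],
)

```text
t: 19.72
tool_pos: [533.5, 22.9, 74.7]
eef_rot: [1.003, 2.974, -0.003]
wrist_force: [-0.3, -4.7, 6.4]
grip_width: 0.497
grip_force: 59.9
```

```bash
python3 -c "
from h import *
q()"
```

```text
t 19.9167 tau7 [-0.2738 -0.291  -0.2802 -0.2713 -0.2704] mz [0.269 0.286 0.292 0.257 0.233] 0.267 cap (array([349.63501082, 238.1991342 ]), np.float64(3696.0))
```

Request:
jog_arm(
  targets=[
    [0,0,0,0.2,200],
    [0,0,0,0.2,200],
    [0,0,0,0.2,200],
    [0,0,0,0.2,200],
    [0,0,0,0.2,200],
    [0,0,0,0.2,200],
    [0,0,0,0.2,200],
    [0,0,0,0.2,200],
    [0,0,0,0.2,200],
    [0,0,0,0.2,200],
  ],
)

```text
t: 20.75
tool_pos: [533.4, 22.8, 74.7]
eef_rot: [1.055, 2.956, -0.003]
wrist_force: [-1.1, -4.1, 6.7]
grip_width: 0.495
grip_force: 59.9
```

```bash
python3 -c "
from h import *
q()"
```

```text
t 20.95 tau7 [-0.2739 -0.291  -0.2803 -0.2714 -0.2704] mz [0.319 0.236 0.288 0.252 0.275] 0.263 cap (array([349.50951488, 238.17314393]), np.float64(3731.0))
```

Request:
jog_arm(
  targets=[
    [0,0,0,0.2,200],
    [0,0,0,0.2,200],
    [0,0,0,0.2,200],
    [0,0,0,0.2,200],
    [0,0,0,0.2,200],
    [0,0,0,0.2,200],
    [0,0,0,0.2,200],
    [0,0,0,0.2,200],
    [0,0,0,0.2,200],
    [0,0,0,0.2,200],
  ],
)

```text
t: 21.78
tool_pos: [533.4, 22.7, 74.7]
eef_rot: [1.106, 2.938, -0.003]
wrist_force: [-0.8, -3.7, 7.2]
grip_width: 0.495
grip_force: 60.0
```

```bash
python3 -c "
from h import *
q()"
```

```text
t 21.9833 tau7 [-0.2851 -0.3028 -0.2916 -0.2827 -0.2817] mz [0.262 0.319 0.28  0.305 0.242] 0.287 cap (array([349.45264806, 238.14192538]), np.float64(3833.0))
```

tau7 rose by 0.011 N m, so the pinch has begun at about 0.9 N. Another 2.2° should give about 4.6 N.

Request:
jog_arm(
  targets=[
    [0,0,0,0.2,200],
    [0,0,0,0.2,200],
    [0,0,0,0.2,200],
    [0,0,0,0.2,200],
    [0,0,0,0.2,200],
    [0,0,0,0.2,200],
    [0,0,0,0.2,200],
    [0,0,0,0.2,200],
    [0,0,0,0.2,200],
    [0,0,0,0.2,200],
  ],
)

```text
t: 22.82
tool_pos: [533.3, 22.7, 74.7]
eef_rot: [1.157, 2.918, -0.003]
wrist_force: [-1.1, -5.3, 7.0]
grip_width: 0.495
grip_force: 60.1
```

```bash
python3 -c "
from h import *
q(); st()"
```

```text
t 23.0167 tau7 [-0.3213 -0.3391 -0.3278 -0.3189 -0.3179] mz [0.353 0.336 0.31  0.325 0.313] 0.321 cap (array([349.44684169, 238.19053808]), np.float64(3847.0))
{'t': 23.017, 'tool_pos': [533.347, 22.718, 74.758], 'wrist_force': [-2.225, -4.45, 7.328], 'moment': [-0.972, 0.433, 0.313], 'grip_width': 0.497, 'grip_force': 60.078} 1.039 tool-y angle cw -46.75
```

The squeeze is about 4 N at first touch, and the cap has stopped moving. I'll release the coarse knob and rise to the fine knob.

Request:
jog_arm(
  targets=[
    [0,0,0,0,80],
    [0,0,0,0,80],
    [0,0,0,0,80],
    [0,0,0,0,80],
    [0,0,0,0,80],
    [0,0,0,0,80],
    [0,0,-0.008,0,80],
    [0,0,-0.008,0,80],
    [0,0,-0.008,0,80],
    [0,0,-0.008,0,80],
  ],
)

```text
t: 23.85
tool_pos: [532.8, 25.5, 106.5]
eef_rot: [1.158, 2.92, 0.001]
wrist_force: [-0.7, 0.4, -0.4]
grip_width: 0.684
grip_force: 0.0
```

Request:
jog_arm(
  targets=[
    [0.0017,0,0,0,80],
    [0,0,0,0,80],
    [0,0,0,0,120],
    [0,0,0,0,140],
    [0,0,0,0,140],
    [0,0,0,0,140],
    [0,0,0,0,140],
    [0,0,0,0,140],
    [0,0,0,0,140],
    [0,0,0,0,140],
  ],
)

```text
t: 24.68
tool_pos: [531.1, 26.7, 105.2]
eef_rot: [-1.158, -2.92, 0.0]
wrist_force: [-0.4, 0.2, -0.1]
grip_width: 0.451
grip_force: 0.0
```

Run:
```python
from h import *
st()
print(cap(manip.camera('top')['pixels']))
cv2.imwrite('pics/w4.png',manip.camera('wrist')['pixels'][220:440,200:440])
```

```text
{'t': 24.683, 'tool_pos': [531.127, 26.672, 105.209], 'wrist_force': [-0.444, 0.162, -0.116], 'moment': [-0.03, -0.056, -0.007], 'grip_width': 0.451, 'grip_force': 0.0} 0.996 tool-y angle cw -46.74
(array([349.37013997, 238.16770347]), np.float64(3858.0))
```

View pics/w4.png

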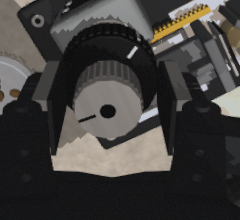

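The fine knob is centred between the open fingers, at about (108,112) in the crop, with the finger faces at 52 and 168. The cap hasn't moved since release. I'll shift slightly onto the axis and grip.

Request:
jog_arm(
  targets=[
    [-0.0025,-0.001,-0.001,0,140],
    [0,0,0,0,150],
    [0,0,0,0,160],
    [0,0,0,0,170],
    [0,0,0,0,180],
    [0,0,0,0,190],
    [0,0,0,0,200],
    [0,0,0,0,230],
    [0,0,0,0,230],
    [0,0,0,0,230],
  ],
)

```text
t: 25.62
tool_pos: [532.0, 23.9, 106.6]
eef_rot: [-1.158, -2.92, 0.0]
wrist_force: [-2.8, -0.6, 4.6]
grip_width: 0.282
grip_force: 58.7
```

```bash
python3 -c "
from h import *
st();q(3)"
```

```text
{'t': 25.617, 'tool_pos': [532.015, 23.932, 106.58], 'wrist_force': [-2.787, -0.576, 4.573], 'moment': [-0.268, 0.583, 0.008], 'grip_width': 0.282, 'grip_force': 58.67} 1.001 tool-y angle cw -46.73
t 25.7667 tau7 [-0.0111 -0.0111 -0.0111 -0.0111] mz [ 0.008  0.032 -0.039 -0.035] -0.014 cap (array([349.44532448, 238.16044967]), np.float64(3914.0))
```

Request:
jog_arm(
  targets=[
    [0,0,0,2,230],
    [0,0,0,3,230],
    [0,0,0,3,230],
    [0,0,0,3,230],
    [0,0,0,3,230],
    [0,0,0,3,230],
    [0,0,0,3,230],
    [0,0,0,3,230],
    [0,0,0,1,230],
    [0,0,0,1,230],
  ],
)

```text
t: 26.6
tool_pos: [532.0, 23.9, 106.6]
eef_rot: [-1.763, -2.599, 0.001]
wrist_force: [-2.4, -1.7, 4.9]
grip_width: 0.282
grip_force: 58.7
```

Run:
```python
from h import *
st();q(3)
a=cv2.imread('pics/w4.png'); b=manip.camera('wrist')['pixels'][220:440,200:440]
cv2.imwrite('pics/w5.png',b)
```

```text
{'t': 26.6, 'tool_pos': [532.016, 23.934, 106.565], 'wrist_force': [-2.415, -1.693, 4.945], 'moment': [-0.202, 0.598, 0.075], 'grip_width': 0.282, 'grip_force': 58.737} 0.621 tool-y angle cw -21.69
t 26.75 tau7 [ 0.066  -0.077  -0.0678 -0.0225] mz [0.075 0.03  0.003 0.072] 0.035 cap (array([349.42329545, 238.21410124]), np.float64(3872.0))
```

Request:
jog_arm(
  targets=[
    [0,0,0,2,230],
    [0,0,0,2,230],
    [0,0,0,2,230],
    [0,0,0,2,230],
    [0,0,0,2,230],
    [0,0,0,2,230],
    [0,0,0,2,230],
    [0,0,0,2,230],
    [0,0,0,2,230],
    [0,0,0,2,230],
  ],
)

```text
t: 27.63
tool_pos: [532.0, 23.9, 106.6]
eef_rot: [-2.189, -2.253, 0.001]
wrist_force: [-3.8, -1.1, 5.9]
grip_width: 0.276
grip_force: 58.8
```

Run:
```python
from h import *
st();q(4)
def mk(im): # mark of inner knob: dark px on bright top
    g=cv2.cvtColor(im,cv2.COLOR_BGR2GRAY)[90:135,75:142]; return g
a=cv2.imread('pics/w4.png'); b=cv2.imread('pics/w5.png'); c=manip.camera('wrist')['pixels'][220:440,200:440]
print([np.abs(mk(x).astype(int)-mk(b)).mean().round(2) for x in(a,c)])
```

```text
{'t': 27.633, 'tool_pos': [532.035, 23.908, 106.578], 'wrist_force': [-3.78, -1.078, 5.88], 'moment': [-0.203, 0.607, 0.043], 'grip_width': 0.276, 'grip_force': 58.76} 0.323 tool-y angle cw -1.65
t 27.8333 tau7 [ 0.1899 -0.1139 -0.0994 -0.0109  0.0078] mz [ 0.043  0.061 -0.037 -0.036  0.034] 0.005 cap (array([349.37202538, 238.28926494]), np.float64(3782.0))
[np.float64(29.72), np.float64(6.48)]
```

The fine knob turned 45° without slip. I'll release and withdraw straight up.

Request:
jog_arm(
  targets=[
    [0,0,0,0,120],
    [0,0,0,0,120],
    [0,0,0,0,120],
    [0,0,0,0,120],
    [0,0,0,0,120],
    [0,0,0,0,120],
    [0,0,-0.015,0,120],
    [0,0,-0.02,0,120],
    [0,0,-0.02,0,120],
    [0,0,-0.02,0,120],
  ],
)

```text
t: 28.72
tool_pos: [532.0, 24.1, 181.8]
eef_rot: [-2.188, -2.255, 0.001]
wrist_force: [0.7, 0.4, 0.2]
grip_width: 0.528
grip_force: 0.0
```

Request:
jog_arm(
  targets=[
    [0,0,-0.02,0,120],
    [0,0,-0.02,0,120],
    [0,0,-0.02,0,120],
    [0,0,-0.01,0,120],
    [0,0,0,0,120],
    [0,0,0,0,120],
    [0,0,0,0,120],
    [0,0,0,0,120],
    [0,0,0,0,120],
    [0,0,0,0,120],
  ],
)

```text
t: 29.55
tool_pos: [531.7, 24.2, 250.3]
eef_rot: [-2.187, -2.254, 0.003]
wrist_force: [0.4, -0.4, -0.4]
grip_width: 0.526
grip_force: 0.0
```

Run:
```python
from h import *
st(); print(cap(manip.camera('top')['pixels']))
c=manip.camera('wrist')['pixels'][150:390,150:500]; cv2.imwrite('pics/w6.png',cv2.resize(c,(788,540)))
```

```text
{'t': 29.55, 'tool_pos': [531.652, 24.19, 250.344], 'wrist_force': [0.358, -0.449, -0.42], 'moment': [0.007, -0.01, -0.03], 'grip_width': 0.526, 'grip_force': 0.0} 0.137 tool-y angle cw -1.74
(array([349.37746871, 238.33379694]), np.float64(3595.0))
```

```bash
python3 -c "
from cell import manip
print(manip.job_done())"
```

```text
the job is handed in; nothing more can be done
None
```

The clamp is closed and the job handed in at about 29.6 s: the outer knob went to a first touch of about 4 N, then the inner knob 45° more, for an estimated 11.5 N (from joint torque and the stated stiffness, not measured), and the gripper is clear of everything; I took no final picture, so the vial standing upright rests on its cap position holding steady.

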